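Clamp a printing block in the carving jig

TASK

Get the long printing block ready for carving: lay it flat, carved face up, in the nest between the four corner stops of the carving jig and let go of it. Then flip the clamp's red handle over so that the toggle snaps home and its rubber pad holds the block down. Work the clamp by its handle only, not by its hold-down arm, and leave the round block, the cup and the chisel where they are.

Things in the scene. Friction and masses are not known exactly. Their poses are not given: they have to be found in the camera images.
- block_center (a point): Centre (half-way up) of the loose long printing block: black wood, 47 mm (its x) x 97 mm (its y) x 24 mm high, carved grey face up, about 85 g. Take it across its 47 mm width. It may lie in the nest either way round.
- carving_jig: Fixed carving jig: light wooden board 110 mm (its x) x 250 mm (its y) x 12 mm thick, origin at the centre of its underside on the table. Nest towards its -y end, steel toggle clamp with red handle towards its +y end. Clamp foot: 50 mm wide, y = 23 to 108 mm, up to 60 mm high over the table.
- nest_floor (a point): Middle of the nest's floor: the board's top, 12 mm above the table, 55 mm from the jig's origin towards -y; axes as the jig's. Nest 57 mm (x) x 107 mm (y), bounded only by four L-shaped dark corner stops 8 mm high, 7 mm thick, that reach 15 mm along each long side and 8 mm along each short side; between them it is open for fingers.
- handle_grip (a point): Middle of the handle's red round grip (18 mm thick, 58 mm long), 68 mm from its pivot. Pivot axis: parallel to the jig's x, at jig y = 78 mm, 50 mm above the table. Open, the handle leans 30 degrees to the jig's +y (this point: y = 112 mm, 109 mm high); clamped, 25 degrees to -y (y = 49 mm, 112 mm high). Push it from its +y side towards the jig's -y.
- clamp_handle (a joint): Handle angle in rad: 0 = open (start), 0.96 = end of its swing; clamped on the block it stands at about 0.95. Over-centre spring: it resists a push with 4 to 8 N at first, and past the middle (about 0.45) it snaps to the clamped end by itself and stays there.
- clamp_arm: Steel hold-down arm of the clamp, coupled to the handle (it turns 1.67 times as far). Origin at its pivot, jig y = +50 mm, 55 mm above the table. Open, it stands straight up from there, to 140 mm above the table; clamped, it lies level towards -y and its 19 mm rubber pad, 72 mm from the pivot, presses on the block. Do not touch it.
- round_block: Bystander: round printing block, carved face up, 70 mm across, 28 mm high; origin at the centre of its underside.
- cup: Bystander: pale yellow cup, 65 mm across, 48 mm high; origin at the centre of its underside.
- chisel: Bystander: carving chisel lying on the table along its y, 190 mm long, handle 23 mm thick; origin under its middle.
- print_block: The same printing block: origin at the centre of its underside, axes as above.

How it is judged (in metres and radians):
On the way, in this order (a step that is already met when the one before it is completed fails the run):
1. the block lies flat in the nest, let go of, with the clamp still open (horizontal distance between block_center and nest_floor below 0.012 m and z of block_center in the frame of nest_floor between 0.008 and 0.0155 m and angle between the y axis of block_center and the y axis of nest_floor, either way round below 0.2 rad and angle between block_center's own z axis and vertical below 0.08 rad and value of joint clamp_handle below 0.3 rad and contact force between the fingers and print_block below 0.1 N), for 0.2 s.
2. the handle has been flipped over to the clamped end (value of joint clamp_handle above 0.85 rad), for 0.2 s.
At the end, for the whole second after the job is handed in: The block lies flat at rest in the nest (centre within 12 mm of the nest's, on its floor within 4 mm, turned less than 0.2 rad, tilted less than 0.08 rad), the handle is past 0.85 rad and the clamp's pad presses on the block with more than 0.3 N (horizontal distance between block_center and nest_floor below 0.012 m and z of block_center in the frame of nest_floor between 0.008 and 0.0155 m and angle between the y axis of block_center and the y axis of nest_floor, either way round below 0.2 rad and angle between block_center's own z axis and vertical below 0.08 rad and value of joint clamp_handle above 0.85 rad and contact force between clamp_arm and print_block above 0.3 N and linear speed of print_block below 0.02 m/s); the robot touches nothing.
It fails at once if the robot pushes the hold-down arm with more than 2 N instead of working the handle (contact force between any of the fingers, the arm and clamp_arm above 2 N).
It fails at once if the round block, the cup or the chisel is moved more than 25 mm (distance of any of round_block, cup, chisel from where it was at the start of the episode above 0.025 m).
It also fails if it takes over 51 s, if anything falls off the work surface, if the arm or the gripper's body presses on something with over 40 N, if the wrist force passes 120 N, or if a joint passes its speed limit or range.

ROBOT

A 6-joint arm with a two-finger parallel gripper is mounted at the origin on a cart in front of the work surface, level with it; the furniture and walls round the work are solid. World frame = base frame: x ahead of the robot, y to its left, z up, the work surface at z = 0. Lengths are in mm, angles in rad, forces in N, time in s.
With the tool pointing down it reaches from about 350 to 800 mm from the base axis. Payload 7.3 kg.
Tool frame: the origin (TCP) lies midway between the tips of the shut fingers; the grasp point (between the pads) lies 19 mm behind it; z points along the fingers, y is the direction in which the jaws open and shut (so a half turn about z gives the same grasp; the last joint's range is limited). The gripper opens to 85 mm and grips with 20 to 120 N. Pads are 22 mm wide; open, the fingers measure 114 mm over their backs; the gripper's body (76 mm by 85 mm) begins 54 mm behind the grasp point. The pads swing forward as they close: fully open they stand 13 mm farther back than shut.
Start: joints at [-1.396, 0.342, 1.524, -0, 1.275, -0.146], TCP at [165.569, -498.228, 231.322] pointing down, gripper open.
Joint ranges: [-2.53, 2.53], [-0.77, 2.02], [0.04, 2.7], [-1, 4.14], [0.28, 2.66], [-3.11, 3.11]. Speed limits (rad/s): [2.57, 2.57, 3.14, 3.14, 3.14, 3.14].

INTERFACE

Orientations are given as a 3x3 rotation matrix whose columns are the frame's x, y, z axes.
In Python, from bench import readout, snapshot, job, regions_of gives the robot as it stands.
- The arm moves only by the shell command python3 -m creep 'ROWS' [FORCE]. ROWS is JSON, a list of rows, each a list of 3 entries, a list of its own where there are three numbers: the shift along the world's x, y, z in cm, then the turn about the world's z in degrees, then the opening, from 0 (shut) to 1 (fully open). In form: [[[tx, ty, tz], roll, grip], ...]. A call has 1 to 8 rows; each row shifts and turns the pose as measured when the row begins; what a row does not reach is not made up. A row lasts 1/12 s, in which the tool goes at most 41.7 mm and 7.16 degrees, less where a joint would pass 70% of its speed; a pose out of reach is approached as far as the arm can. A call is refused whole if a number of a shift passes 4.17 or a number of a turn 7.16, either way. A call with a gripper value outside its range is refused whole. The fingers move at their own pace and stop on an object; FORCE is the grip in N (left out, the last holds). Time passes only in rows, so rows that do not move let the fingers close. It gives the time, the measured TCP pose, the force and the opening at its end, in the units of the state.
- readout.state(): the state, without advancing time (a new reading comes with each control period).
- snapshot(name): name is "scene" or "top" or "wrist"; returns a dict with "color" (420x560x3 uint8, blue, green, red), "mtx" (3x3 intrinsics, pixels), "view" (4x4, takes a point from world to camera coordinates); the wrist camera has in their place "hand_eye" (4x4, takes a point from camera to tool coordinates, whose origin is the TCP and whose axes are the flange's). Camera axes: x right, y down, z forward; pixel columns grow to the right and rows downward; lengths in mm; the calibration is good to about 2 mm. A picture is of the moment at which its call begins: read the wrist's pose just before it. There is no depth.
- job.sign_off(): hands the job in, once; it reports no verdict.
Trained networks look in the newest picture that a camera, given by its name, has taken for a name from the list of things; names that differ only in an ending like _2 or _b are one class to them, and where a whole thing is asked for, a point or a joint stands for the part that bears it (a point fixed in the world has none). Each returns a list of dicts, best first, with "score" (0 to 1); they miss things now and then, are a little off and sometimes report something else, mostly with a low value. They report only what shows in the picture. A call takes as long as a camera call.
- regions_of(thing, camera): "mask" (420x560 bool, what is visible of it) and "position" ([column, row] in pixels, amid what is visible of it).
The state is a dict: "time_s": time; "q": joint angles; "qd": joint speeds; "joint_torque": joint torques, N m; "eef_pos": TCP position; "orientation": TCP orientation; "force": force on the tool from outside, world axes, zero at the start; "moment": the same for the moment, N m; "opening": finger opening in mm.
Only numpy, scipy, OpenCV 4.12 (cv2) and the standard library are available. Lean on these libraries where they do the work, as an engineer would, in place of code of your own. Each camera call takes 0.05 s, during which the arm holds its last target. There are 200 camera calls.

## Working session

There is one attempt and no reset: what is moved stays moved. The work goes in short steps, Python scripts to look and compute and a shell command to move; the robot and the scene stay as the last step left them, time stands still between calls to the robot, and variables do not carry over. Pictures are saved under pics/ and viewed, about 8 in all and at most 12, crops included, and the job is handed in when it is done.

```bash
mkdir -p pics; ls
cat > h.py <<'E'
import numpy as np, cv2
from bench import readout, snapshot, job, regions_of
def ray(s,uv):
    # world ray from static camera
    V=np.array(s["view"]);K=np.array(s["mtx"]);R=V[:3,:3];t=V[:3,3]
    return -R.T@t, R.T@np.linalg.inv(K)@np.array([uv[0],uv[1],1.])
def atz(s,uv,z):
    o,d=ray(s,uv); return o+d*(z-o[2])/d[2]
def proj(s,P):
    V=np.array(s["view"]);K=np.array(s["mtx"]);c=(V[:3,:3]@np.asarray(P,float).reshape(-1,3).T).T+V[:3,3]
    p=(K@c.T).T; return p[:,:2]/p[:,2:]
def rect(s,mask,z):
    m=mask.astype(np.uint8);c=max(cv2.findContours(m,0,1)[0],key=cv2.contourArea)[:,0]
    P=np.array([atz(s,p,z)[:2] for p in c],np.float32)
    return cv2.minAreaRect(P)
def wview(s,st):
    T=np.eye(4);T[:3,:3]=np.array(st["orientation"]);T[:3,3]=st["eef_pos"]
    s["view"]=np.linalg.inv(T@np.array(s["hand_eye"])); return s
E
python3 - <<'E'
from h import *
for cam in("top","scene"):
    s=snapshot(cam);im=s["color"].copy();cv2.imwrite(f"pics/{cam}1.png",im)
    print(cam,"campos",ray(s,(0,0))[0].round())
    for n,z in(("print_block",24),("carving_jig",12),("handle_grip",109),("clamp_arm",100),("round_block",28),("cup",48),("chisel",15)):
        for r in regions_of(n,cam)[:2]:
            print(n,round(r["score"],2),np.round(r["position"]),atz(s,r["position"],z).round(), [np.round(x,1) for x in rect(s,r["mask"],z)] , r["mask"].sum())
print(readout.state())
E
```

```text
pics
top campos [ 406. -232.  984.]
print_block 0.79 [387. 236.] [ 519. -432.   24.] [array([ 515.8, -430.4]), array([50.2, 99.3]), np.float64(13.6)] 1048
carving_jig 0.71 [253. 214.] [ 569. -146.   12.] [array([ 566.6, -139.9]), array([111.1, 277.4]), np.float64(14.7)] 5771
handle_grip 0.71 [200. 219.] [543. -50. 109.] [array([543. , -56.8]), array([17.9, 65.4]), np.float64(0.1)] 240
clamp_arm 0.55 [229. 210.] [ 562. -106.  100.] [array([ 564.1, -106.6]), array([29.8, 29. ]), np.float64(58.2)] 161
clamp_arm 0.28 [259. 217.] [ 548. -165.  100.] [array([ 553. , -149.7]), array([103.5, 257.4]), np.float64(14.5)] 5961
round_block 0.92 [336. 147.] [ 716. -326.   28.] [array([ 706.9, -322.5]), array([69.9, 70.5]), np.float64(89.6)] 867
cup 0.95 [277. 138.] [ 729. -198.   48.] [array([ 727.2, -195.5]), array([61.1, 62.5]), np.float64(46.5)] 676
chisel 0.76 [268. 300.] [ 385. -181.   15.] [array([ 386.5, -207.5]), array([185.8,  21.9]), np.float64(88.4)] 673
scene campos [1269. -172.  901.]
print_block 0.94 [199. 215.] [ 524. -427.   24.] [array([ 526.4, -431.8]), array([63.8, 97.2]), np.fl
[... 900 characters left out ...]
-1.81896184e-05,
        1.27539015e+00, -1.46018921e-01]), 'qd': array([ 0.0001516 ,  0.00042782,  0.00043722, -0.0005781 ,  0.00096688,
       -0.0013834 ]), 'joint_torque': array([ 1.38459196e-03, -4.33518112e+01, -2.46267897e+01, -5.00094984e-05,
        1.18516850e-04,  1.37837824e-05]), 'eef_pos': array([ 165.55834495, -498.23351051,  231.3500131 ]), 'orientation': array([[ 9.48980360e-01,  3.15335182e-01,  1.02149484e-05],
       [ 3.15335179e-01, -9.48980347e-01, -1.57915453e-04],
       [-4.01025129e-05,  1.53079796e-04, -9.99999987e-01]]), 'force': array([ 0.78482738, -0.54484402,  0.67828232]), 'moment': array([-0.04437803, -0.01165323,  0.01934666]), 'opening': 85.31108844602478}
```

Run:
```python
import cv2
a=cv2.imread("pics/top1.png")[100:340,150:450]
cv2.imwrite("pics/top1c.png",cv2.resize(a,None,fx=2.5,fy=2.5,interpolation=cv2.INTER_CUBIC))
```

```text
(no output)
```

View pics/top1c.png

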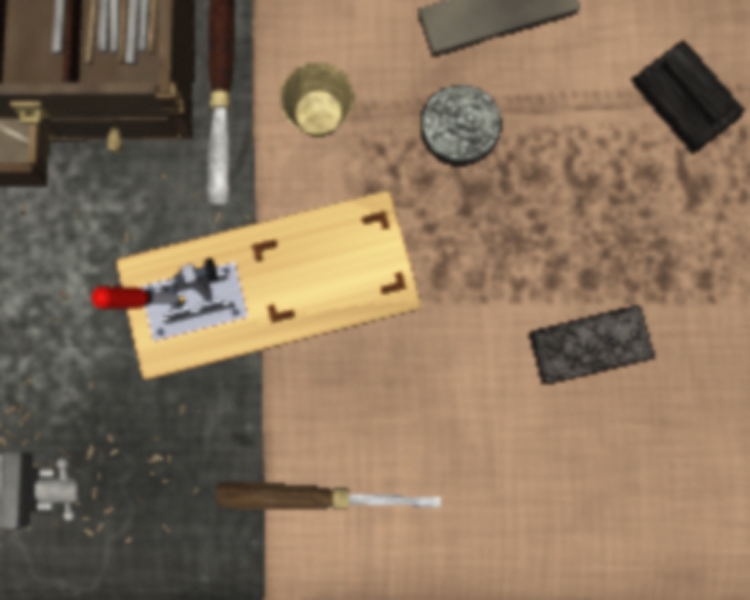

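The top view shows the board with corners at about crop (118,260), (388,192), (418,308) and (145,378). The four stops are clear, the red handle is at the left (+y), the cup is at (317,100) and the round block at (461,123). The print block's corners are at (530,332), (640,307), (655,355) and (543,383). I'll turn these into poses.

Run:
```python
from h import *
s=snapshot("top")
f=lambda c,z:np.array([atz(s,(u/2.5+150,v/2.5+100),z)[:2] for u,v in c])
def rep(n,P):
    # long axis toward +y
    a=(P[0]+P[3]-P[1]-P[2])/2;b=(P[0]+P[1]-P[2]-P[3])/2
    print(n,P.mean(0).round(1),"len",np.linalg.norm(a).round(1),np.linalg.norm(b).round(1),"yaw",np.degrees(np.arctan2(-a[0],a[1])).round(2),np.degrees(np.arctan2(b[1],b[0])).round(2))
    return P.mean(0),a/np.linalg.norm(a)
c,a=rep("board",f([(118,260),(388,192),(418,308),(145,378)],12))
print("nest",c-55*a)
rep("block",f([(530,332),(640,307),(655,355),(543,383)],24))
rep("stops",f([(252,245),(385,211),(405,290),(272,320)],20))
```

```text
board [ 569.3 -154.3] len 244.4 106.8 yaw 14.55 14.32
nest [ 583.07515965 -207.56194216]
block [ 515.8 -431.9] len 97.1 43.5 yaw 13.61 13.92
stops [ 583.5 -207.8] len 118.6 70.1 yaw 13.82 14.62
```

```bash
python3 -m creep '[[[2.9,0.55,-0.8],7.1,1],[[2.9,0.55,-0.8],7.1,1],[[2.9,0.55,-0.8],7.1,1],[[2.9,0.55,-0.8],7.1,1],[[2.9,0.55,-0.8],7.1,1],[[2.9,0.55,-0.8],7.1,1],[[2.9,0.55,-0.8],7.1,1],[[2.9,0.55,-0.8],7.1,1]]' 40
python3 -m creep '[[[2.9,0.55,-0.8],7.1,1],[[2.9,0.55,-0.8],7.1,1],[[2.9,0.55,-0.8],7.1,1],[[2.9,0.55,-0.8],7.1,1]]'
```

```text
time_s: 1.52
eef_pos: [401.7, -455.0, 167.3]
orientation: [[0.248, 0.969, 0.004], [0.969, -0.248, -0.006], [-0.004, 0.006, -1.0]]
force: [-0.6, -0.0, 0.4]
opening: 85.4
time_s: 1.85
eef_pos: [523.6, -431.0, 133.3]
orientation: [[-0.247, 0.969, 0.006], [0.969, 0.247, -0.003], [-0.004, 0.006, -1.0]]
force: [0.3, -0.5, 0.0]
opening: 85.6
```

Run:
```python
from h import *
st=readout.state();s=wview(snapshot("wrist"),st)
cv2.imwrite("pics/w1.png",s["color"])
print(st["eef_pos"],np.degrees(np.arctan2(st["orientation"][1][1],st["orientation"][0][1])), ray(s,(0,0))[0])
for r in regions_of("print_block","wrist")[:2]:
    print(r["score"],r["position"],rect(s,r["mask"],24))
```

```text
[ 523.62105089 -430.98034958  133.34785643] 14.30631657194144 [ 505.05670747 -360.52495137  275.77840399]
0.64 [260.7, 193.0] ((516.0418090820312, -431.1902770996094), (48.371578216552734, 97.07532501220703), 14.044858932495117)
```

View pics/w1.png

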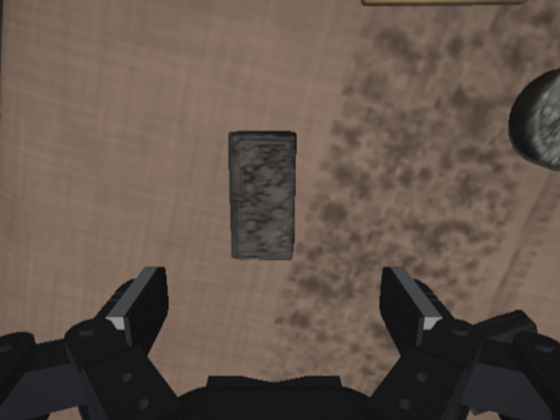

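The wrist view shows the block at columns 230–296, rows 130–260. It measures (516,-431) at 14°, which matches the top camera. Next I descend and grip.

```bash
python3 -m creep '[[[-0.76,0,-2.5],-0.3,1],[[0,0,-3],0,1],[[0,0,-3],0,1],[[0,0,-2],0,1],[[0,0,-1],0,1],[[0,0,-0.5],0,1]]'
```

```text
time_s: 2.45
eef_pos: [519.2, -429.6, 9.3]
orientation: [[-0.243, 0.97, 0.01], [0.97, 0.243, -0.006], [-0.008, 0.008, -1.0]]
force: [0.3, 0.6, 0.8]
opening: 85.1
```

```bash
python3 -m creep '[[[-0.3,-0.15,-0.6],0,1],[[0,0,-0.1],0,1]]' && python3 -m creep '[[[0,0,0],0,0.3],[[0,0,0],0,0.3],[[0,0,0],0,0.3],[[0,0,0],0,0.3],[[0,0,0],0,0.3],[[0,0,0],0,0.3]]' 40
```

```text
time_s: 2.62
eef_pos: [515.5, -431.5, 1.8]
orientation: [[-0.242, 0.97, 0.009], [0.97, 0.242, -0.006], [-0.008, 0.008, -1.0]]
force: [-0.4, -0.5, -0.4]
opening: 85.3
time_s: 3.12
eef_pos: [517.3, -434.3, 7.4]
orientation: [[-0.241, 0.97, 0.015], [0.97, 0.241, -0.012], [-0.015, 0.012, -1.0]]
force: [0.2, 0.0, -2.2]
opening: 45.0
```

```bash
python3 -m creep '[[[0,0,1],0,0.3],[[0,0,1.5],0,0.3],[[0,0,2],0,0.3],[[0,0,2],0,0.3]]' 50
python3 - <<'E'
from h import *
st=readout.state();s=wview(snapshot("wrist"),st)
cv2.imwrite("pics/w2.png",s["color"])
print(st["eef_pos"],st["force"],st["opening"])
E
```

```text
time_s: 3.45
eef_pos: [514.9, -431.4, 70.8]
orientation: [[-0.241, 0.97, 0.008], [0.971, 0.241, -0.004], [-0.006, 0.007, -1.0]]
force: [0.9, -0.5, -1.1]
opening: 45.0
[ 514.90837983 -431.44758823   70.7663003 ] [ 0.8622081  -0.50888373 -1.06219518] 44.95240675566481
```

View pics/w2.png

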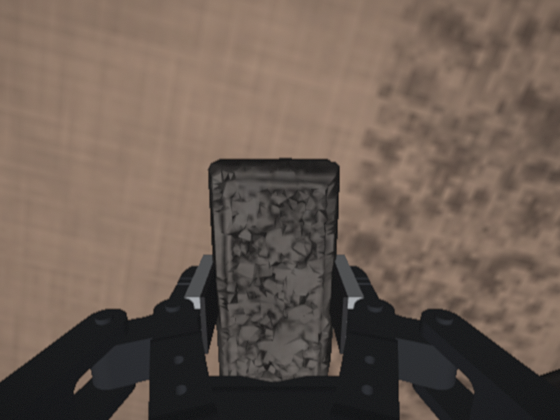

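```bash
python3 -m creep '[[[0.9,3,0.4],0,0.3],[[0.9,3,0.4],0,0.3],[[0.9,3,0],0,0.3],[[0.9,3,0],0,0.3],[[0.9,3,0],0,0.3],[[0.9,3,0],0,0.3],[[0.9,3,0],0,0.3]]'
python3 - <<'E'
from h import *
st=readout.state();s=wview(snapshot("wrist"),st)
print(readout.state()["eef_pos"])
z=st["eef_pos"][2]-7.4+24
r=regions_of("print_block","wrist")
R=np.array(st["orientation"]);a=np.array([-.242,.97]);b=np.array([.97,.242])
for x in r[:2]:
    m=max(cv2.findContours(x["mask"].astype(np.uint8),0,1)[0],key=cv2.contourArea)[:,0]
    P=np.array([atz(s,p,z)[:2] for p in m])-st["eef_pos"][:2]
    print(x["score"],"rel far end",(P@a).max(),"sides",(P@b).min(),(P@b).max())
print("TCP rel nest along a,b",(st["eef_pos"][:2]-[583,-207.5])@a,(st["eef_pos"][:2]-[583,-207.5])@b)
cv2.imwrite("pics/w3.png",s["color"])
E
```

```text
time_s: 4.08
eef_pos: [580.5, -224.4, 91.3]
orientation: [[-0.23, 0.973, 0.023], [0.973, 0.23, -0.02], [-0.025, 0.018, -1.0]]
force: [0.3, -0.5, -2.0]
opening: 45.2
[ 581.95230844 -218.20604077   91.28660857]
0.71 rel far end 52.988586090240695 sides -24.228699780667256 24.289441460496604
TCP rel nest along a,b -15.761538008801233 -6.474803921266457
```

View pics/w3.png

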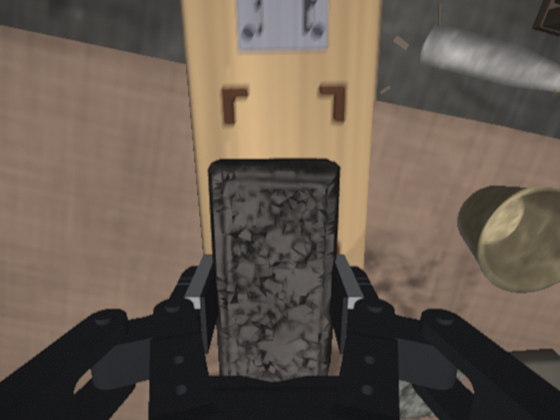

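Run:
```python
from h import *
st=readout.state();s=wview(snapshot("wrist"),st)
print(st["eef_pos"],st["orientation"].round(3).tolist())
a=np.array([-.245,.97]);
print("rel nest",(st["eef_pos"][:2]-[583,-207.5]))
r=regions_of("carving_jig","wrist")[0]; print(r["score"])
im=s["color"].copy()
# project expected stop outer corners and board edges
n=np.array([583,-207.5]);th=np.radians(14.2);A=np.array([-np.sin(th),np.cos(th)]);B=np.array([np.cos(th),np.sin(th)])
Q=[list(n+B*x+A*y)+[20] for x in(-35.5,35.5) for y in(60.5,46)]
for p in proj(s,Q): cv2.circle(im,tuple(int(v) for v in p),3,(0,255,0),-1)
Q=[list(n+B*x+A*y)+[12] for x in(-55,55) for y in(60,20)]
for p in proj(s,Q): cv2.circle(im,tuple(int(v) for v in p),3,(255,0,0),-1)
cv2.imwrite("pics/w4.png",im)
```

```text
[ 581.3694621  -220.94249087   91.22381864] [[-0.235, 0.972, 0.023], [0.972, 0.235, -0.019], [-0.023, 0.018, -1.0]]
rel nest [ -1.6305379  -13.44249087]
0.7
```

View pics/w4.png

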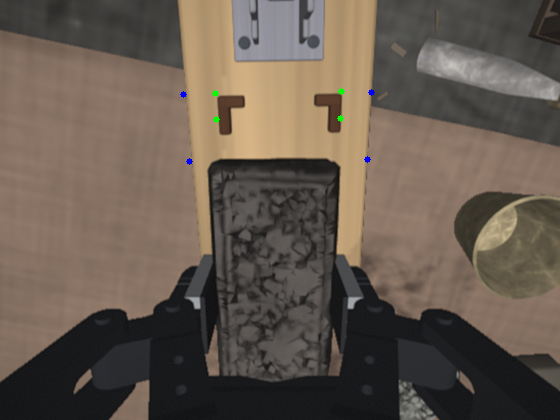

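```bash
python3 -m creep '[[[0.15,1.2,0],0.5,0.3],[[0,0,-2],0,0.3],[[0,0,-2],0,0.3],[[0,0,-1.2],0,0.3],[[0,0,0],0,0.3],[[0,0,0],0,0.3]]'
```

```text
time_s: 4.78
eef_pos: [581.9, -217.4, 39.4]
orientation: [[-0.235, 0.972, 0.027], [0.972, 0.236, -0.023], [-0.029, 0.021, -0.999]]
force: [0.7, -0.1, 0.3]
opening: 45.0
```

```bash
python3 -m creep '[[[0.15,0.9,0],0.5,0.3],[[0,0,-0.9],0,0.3]]'; python3 -c "
from h import *
for i in range(2):
  snapshot('wrist');st=readout.state();print(st['eef_pos'],st['orientation'][:,2],st['force'])"
```

```text
time_s: 4.95
eef_pos: [584.6, -209.6, 32.8]
orientation: [[-0.242, 0.97, 0.031], [0.97, 0.243, -0.025], [-0.031, 0.024, -0.999]]
force: [0.8, 0.3, -1.4]
opening: 44.8
[ 583.25835633 -209.74794806   30.08253806] [ 0.02764297 -0.02371935 -0.99933641] [-1.27056366 -0.79045826 -2.29125285]
[ 582.80167949 -209.71577409   30.1087187 ] [ 0.02637376 -0.02321758 -0.99938249] [ 0.24563743 -1.18301587 -1.07508533]
```

```bash
python3 -m creep '[[[0,0.1,-0.6],0,0.3],[[0,0.1,-0.3],0,0.3]]'; python3 -c "
from h import *
snapshot('wrist');st=readout.state();print(st['eef_pos'],st['orientation'][:,2],st['force'])"
```

```text
time_s: 5.22
eef_pos: [583.4, -208.0, 21.5]
orientation: [[-0.242, 0.97, 0.028], [0.97, 0.242, -0.024], [-0.03, 0.021, -0.999]]
force: [-1.0, 0.0, -1.5]
opening: 44.7
[ 583.34458333 -207.73006311   21.22500995] [ 0.02780131 -0.02396036 -0.99932627] [ 0.14802656  0.56653971 -1.3721761 ]
```

```bash
python3 -m creep '[[[0,-0.05,-0.2],0,0.3]]'; python3 -m creep '[[[0,0,-0.1],0,0.6],[[0,0,-0.1],0,1],[[0,0,-0.1],0,1],[[0,0,0],0,1],[[0,0,0],0,1]]'
```

```text
time_s: 5.35
eef_pos: [583.6, -208.2, 19.3]
orientation: [[-0.242, 0.97, 0.028], [0.97, 0.243, -0.024], [-0.03, 0.022, -0.999]]
force: [-0.3, 1.0, -0.8]
opening: 45.0
time_s: 5.77
eef_pos: [584.1, -208.7, 16.4]
orientation: [[-0.242, 0.97, 0.029], [0.97, 0.243, -0.025], [-0.031, 0.023, -0.999]]
force: [-0.8, -0.3, -0.3]
opening: 85.5
```

```bash
python3 -m creep '[[[0,0,1.5],0,1],[[0,0,3],0,1],[[0,-0.5,3.5],0,1],[[0,-0.5,3.5],0,1]]'
python3 - <<'E'
from h import *
s=snapshot("top");cv2.imwrite("pics/t2.png",s["color"])
st=readout.state();w=wview(snapshot("wrist"),st);cv2.imwrite("pics/w5.png",w["color"]);print(st["eef_pos"])
for r in regions_of("print_block","wrist")[:2]: print("w",r["score"],rect(w,r["mask"],36))
for r in regions_of("print_block","top")[:2]: print("t",r["score"],rect(s,r["mask"],36))
E
```

```text
time_s: 6.1
eef_pos: [578.5, -215.4, 126.2]
orientation: [[-0.243, 0.97, 0.013], [0.97, 0.243, -0.016], [-0.019, 0.009, -1.0]]
force: [1.5, -0.4, 1.8]
opening: 85.3
[ 582.06662671 -218.0971667   134.61506733]
w 0.82 ((582.6790771484375, -206.0823516845703), (47.985313415527344, 96.38710021972656), 13.91174602508545)
```

View pics/w5.png

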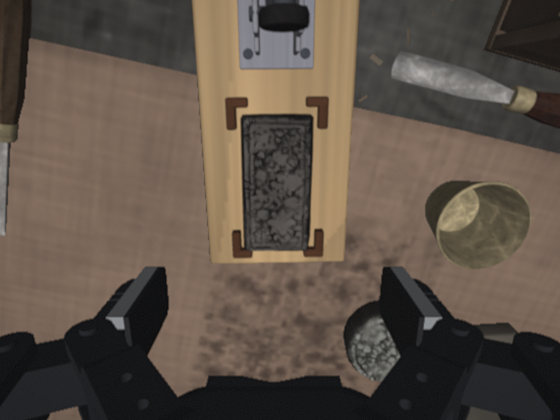

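The wrist view shows the block seated between the four stops, centred at (582.7,-206.1) and 13.9°. Next I shut the fingers, go over the clamp and come down behind the handle.

```bash
python3 -m creep '[[[0,0,3],0,0],[[0,0,3],0,0],[[0,0,3],0,0],[[-0.65,2.7,0.3],0,0],[[-0.65,2.7,0],0,0],[[-0.65,2.7,0],0,0],[[-0.65,2.7,0],0,0],[[-0.65,2.7,0],0,0]]'; python3 -m creep '[[[-0.65,2.7,0],0,0],[[-0.65,2.7,0],0,0],[[-0.65,2.7,0],0,0]]'
python3 - <<'E'
from h import *
s=snapshot("wrist");st=readout.state();p=st["eef_pos"];R=st["orientation"]
print(p,R[:,2],np.degrees(np.arctan2(R[1,1],R[0,1])))
th=np.radians(14.2);d=p[:2]-[569.5,-154.2];print("jig y",d@[-np.sin(th),np.cos(th)],"jig x",d@[np.cos(th),np.sin(th)])
E
```

```text
time_s: 6.97
eef_pos: [540.1, -78.8, 209.2]
orientation: [[-0.235, 0.972, -0.004], [0.972, 0.235, -0.01], [-0.008, -0.006, -1.0]]
force: [0.9, 0.2, 0.8]
opening: 0.1
time_s: 7.22
eef_pos: [516.6, 6.7, 204.1]
orientation: [[-0.234, 0.972, -0.013], [0.972, 0.234, -0.008], [-0.004, -0.015, -1.0]]
force: [1.4, 0.3, -0.2]
opening: -0.2
[514.77139962  11.19389875 203.78843627] [-0.01557995 -0.00476507 -0.99986727] 13.695141814619745
jig y 173.76567593695003 jig x -12.484042203611315
```

```bash
python3 -m creep '[[[1.3,0.2,-1],0.3,0],[[0,0,-2.5],0,0],[[0,0,-2.5],0,0],[[0,0,-2],0,0],[[0,0,-0.5],0,0]]'
python3 - <<'E'
from h import *
s=snapshot("top");cv2.imwrite("pics/t3.png",cv2.resize(s["color"][100:300,100:380],None,fx=2.5,fy=2.5))
s=snapshot("scene");cv2.imwrite("pics/s3.png",cv2.resize(s["color"][100:300,230:480],None,fx=3,fy=3))
st=readout.state();p=st["eef_pos"];R=st["orientation"]
print(p,R[:,2],np.degrees(np.arctan2(R[1,1],R[0,1])))
th=np.radians(14.2);d=p[:2]-[569.5,-154.2];print("jig y",d@[-np.sin(th),np.cos(th)],"jig x",d@[np.cos(th),np.sin(th)])
E
```

```text
time_s: 7.68
eef_pos: [524.6, 18.1, 111.6]
orientation: [[-0.25, 0.968, -0.022], [0.968, 0.25, -0.004], [0.002, -0.022, -1.0]]
force: [-0.7, -0.9, -0.3]
opening: 0.1
[525.66328861  17.82020592 113.69173579] [-0.01964122 -0.00408494 -0.99979875] 14.439321759517084
jig y 177.51765779452995 jig x -0.29946898019562007
```

View pics/s3.png

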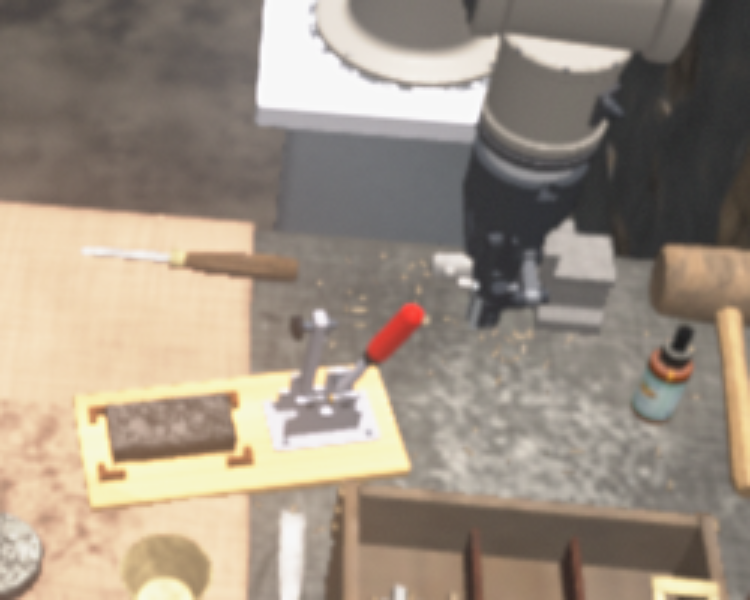

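```bash
python3 -m creep '[[[0.37,-1.46,0],0,0],[[0.37,-1.46,0],0,0],[[0.25,-0.97,0],0,0],[[0.25,-0.97,0],0,0],[[0.25,-0.97,0],0,0]]'
cat > j.py <<'E'
from h import *
s=snapshot("wrist")
st=readout.state();p=st["eef_pos"]
th=np.radians(14.2);d=p[:2]-[569.5,-154.2];print(p,st["force"],"jig y",d@[-np.sin(th),np.cos(th)],"jig x",d@[np.cos(th),np.sin(th)])
E
python3 j.py
```

```text
time_s: 8.2
eef_pos: [541.4, -38.2, 118.6]
orientation: [[-0.251, 0.968, -0.018], [0.968, 0.251, 0.002], [0.007, -0.017, -1.0]]
force: [-2.1, 4.5, 3.8]
opening: 0.2
[542.17946449 -40.1775265  118.7777284 ] [-0.36054545 -1.31052187  1.68128722] jig y 117.24048586758097 jig x 1.484788799024044
```

```bash
python3 -m creep '[[[0.22,-1,-0.1],0,0],[[0.22,-1,-0.1],0,0],[[0.22,-1,-0.1],0,0]]';python3 j.py
```

```text
time_s: 8.5
eef_pos: [549.7, -69.9, 118.7]
orientation: [[-0.251, 0.968, -0.013], [0.968, 0.251, 0.001], [0.005, -0.013, -1.0]]
force: [-0.5, 0.6, 1.2]
opening: -0.0
[550.35454703 -72.07989859 118.49818863] [ 0.45378209 -2.41680998  0.06596636] jig y 84.30747146220216 jig x 1.5841970503718346
```

Run:
```python
from h import *
s=snapshot("scene");cv2.imwrite("pics/s4.png",cv2.resize(s["color"][100:300,230:480],None,fx=3,fy=3))
```

```text
(no output)
```

View pics/s4.png

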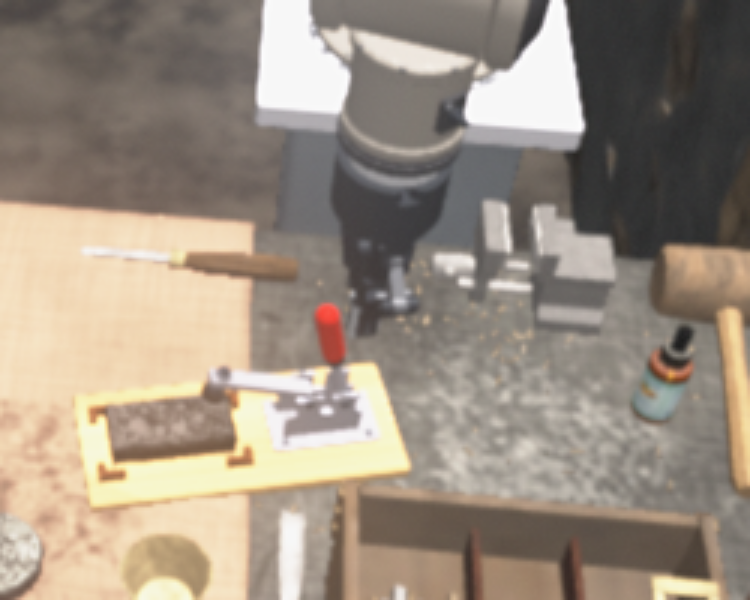

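The scene view shows the handle over to −y (crop 328,330), with the arm level and its pad (215,385) on the block. The fingers are clear of the handle, so I back off and check.

```bash
python3 -m creep '[[[-0.5,2.5,0],0,0],[[-0.7,2.8,0.5],0,0],[[-0.7,2.8,2],0,0],[[-0.5,2,2],0,0],[[0,0,2],0,0],[[0,0,0],0,0]]'
python3 - <<'E'
from h import *
s=snapshot("scene");t=snapshot("top")
cv2.imwrite("pics/s5.png",np.vstack([cv2.resize(s["color"][180:290,240:400],(640,440)),]))
for n,z in(("print_block",36),("round_block",28),("cup",48),("chisel",15),("handle_grip",112)):
    for c,x in(("top",t),("scene",s)):
        for r in regions_of(n,c)[:1]: print(n,c,round(r["score"],2),atz(x,r["position"],z).round(),[np.round(v,1) for v in rect(x,r["mask"],z)])
# expected clamped / open grip pixel
th=np.radians(14.2);A=np.array([-np.sin(th),np.cos(th)]);o=np.array([569.5,-154.2])
print(proj(s,[list(o+A*49)+[112]]),proj(t,[list(o+A*49)+[112]]))
for c in("top","scene"): print([r["position"] for r in regions_of("handle_grip",c)[:1]])
print(readout.state()["force"],readout.state()["time_s"])
E
```

```text
time_s: 9.1
eef_pos: [523.6, 31.5, 183.3]
orientation: [[-0.243, 0.97, -0.017], [0.97, 0.243, -0.001], [0.004, -0.017, -1.0]]
force: [0.9, -0.9, 0.2]
opening: -0.1
print_block top 0.87 [ 576. -210.   36.] [array([ 582.5, -207.4]), array([ 49.3, 100.3]), np.float64(13.3)]
print_block scene 0.96 [ 590. -216.   36.] [array([ 591.1, -208.1]), array([61.6, 98. ]), np.float64(14.5)]
round_block top 0.75 [ 705. -321.   28.] [array([ 708.1, -322.5]), array([69.9, 72.8]), np.float64(89.6)]
round_block scene 0.63 [ 725. -332.   28.] [array([ 718.5, -323.9]), array([76.5, 74.1]), np.float64(47.9)]
cup scene 0.68 [ 731. -192.   48.] [array([ 735.9, -198.2]), array([76.9, 65. ]), np.float64(6.5)]
chisel top 0.35 [ 590. -211.   15.] [array([ 588.4, -206.4]), array([ 56. , 102.7]), np.float64(12.8)]
chisel scene 0.79 [ 390. -187.   15.] [array([ 390.8, -205.7]), array([178.3,  31.8]), np.float64(89.6)]
handle_grip top 0.65 [561. -98. 112.] [array([ 555.1, -102.9]), array([14.2, 37.4]), np.float64(46.0)]
handle_grip scene 0.69 [ 562. -112.  112.] [array([ 569.5, -102.2]), array([75.8, 19.1]), np.float64(22.9)]
[[334.237082   213.00713095]] [[228.69575295 211.01959946]]
[[224.5, 209.3]]
[[331.8, 214.2]]
[-0.59986908 -0.32298661  0.48456135] 9.8
```

View pics/s5.png

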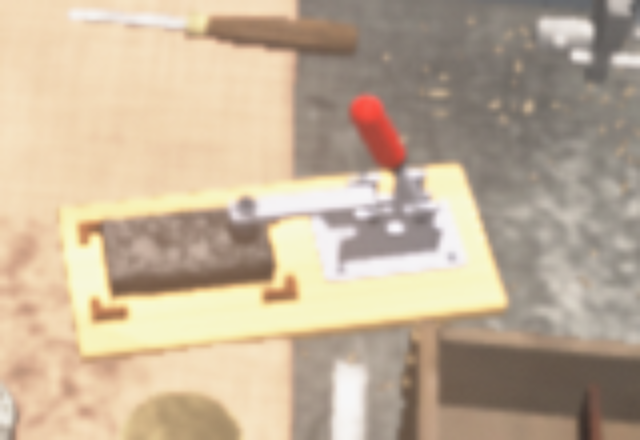

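The handle is at the clamped end: its grip is within 3–4 px of the predicted clamped position. The pad rests on the block, the block is in the nest, and the robot is clear.

```bash
python3 -c "
from bench import job
print(job.sign_off())"
```

```text
the job is handed in; nothing more can be done
None
```

The long block lies flat in the nest, carved face up, and the clamp is snapped shut on it. I've handed the job in. I set the block down and let go, then pushed the red handle over from its +y side with shut fingers.

**Last checks:**
- **Block:** its centre is about 1 mm from the nest's by the top camera, and it was turned by about 1° or less.
- **Scene camera disagreement:** it put the block's centre about 8 mm off. I took that as an artefact, because the block's side face shows in that oblique view.
- **Clamp:** the handle stands within 3–5 px of its predicted clamped position in both cameras. The hold-down arm lies level with its pad on the block. I could not measure the pad's force.
- **Bystanders:** the round block, cup and chisel were found within about 5 mm of where they started. In the last top view the network missed the cup and mistook the block for the chisel, so those two rest on the scene camera alone.
- **Robot:** it stands clear of everything, with no contact force, and the clock read 9.8 s at the last check.

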